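Fetch the short seal stone from behind the tall ones

TASK

The short seal stone on the dark display board is hemmed in by three tall ones: first set all three tall seals upright on the light-wood tray, then stand the short seal upright in the middle of the gap between the jaws of the engraving vise. Only when it is there, put every tall seal back upright on the very spot where it stood at the start. Do not knock any seal over, and leave the paste box, the loupe and the ink pad where they are.

Things in the scene. Friction and masses are not known exactly. Their poses are not given: they have to be found in the camera images.
- seal_short_mid (a point): Short seal: plain square block of tan stone, 30 x 30 x 46 mm tall, about 0.11 kg, flat top, standing. The point is its centre, half-way up (23 mm above its foot); x and y are square to its sides, z up.
- seal_knob_mid (a point): Tall seal with a knob: square block of tan stone 32 x 32 x 68 mm with a round carved brown knob (30 mm wide) on top, 90 mm tall in all, about 0.22 kg, standing. The point is its centre, half-way up (45 mm above its foot); x and y are square to its sides, z up.
- seal_round_mid (a point): Tall round seal: plain tan stone cylinder, 34 mm in diameter, 90 mm tall, about 0.22 kg, standing. The point is its centre, half-way up (45 mm above its foot); z up.
- seal_oblong_mid (a point): Tall oblong seal: tan stone block 38 mm (its x) x 24 mm (its y) x 82 mm with a small brown ridge (20 x 16 mm) on top, 90 mm tall in all, about 0.21 kg, standing. The point is its centre, half-way up (45 mm above its foot); z up.
- stand: Fixed flat dark-wood board, 190 (its x) x 220 (its y) x 14 mm high, no rim. Origin: centre of underside; z up. Short seal at x +35, y 0 mm in its frame; tall ones, in any order, at (+35, +50), (+35, -50) and (-20, 0), about square to it, on 44 mm felt squares. Fingers do not fit beside the short seal until they are gone; those at y +-50 are free on their +-x sides, the one at x -20 on its +-y sides.
- tray: Side area: fixed shallow light-wood tray with a grey felt floor, 160 mm (its x) x 210 mm (its y), rim 14 mm high and 5 mm thick, inner floor 5 mm above the table. Origin: centre of its underside; z up. Its half towards -x is empty; the loupe lies in it at x about +52 mm. The tall seals may stand anywhere inside it.
- vise: Fixed low steel engraving vise. Base plate 130 (its x) x 80 (its y) x 6 mm; on it two fixed jaws 16 mm high (tops 22 mm above the table), 20 mm thick, 70 mm long along y, gap 48 mm (x -24 to +24), open at both y ends; a screw knob reaches x +91 mm. Origin: centre of underside; z up. The short seal stands on the base plate between the jaws, about the origin.
- paste_box: Bystander on the display board: round white and blue porcelain box, 42 mm in diameter, 21 mm high, loose. Origin: centre of its underside.
- loupe: Bystander on the tray: black round loupe, 36 mm in diameter, 23 mm high, loose. Origin: centre of its underside.
- ink_pad: Bystander on the table near the robot: flat grey tin with a dark lid, 50 x 75 x 18 mm, loose. Origin: centre of its underside.
Mind the look-alikes: they are no part of the job. Leave any purple or red look-alike of the part that bears seal_round_mid alone.

How it is judged:
By the outcome, as a careful person would: the job done as asked, in the order asked, and still so for the second after the job is handed in, with the robot touching nothing.
It also fails if it takes over 136 s, if anything falls off the work surface, if the arm or the gripper's body presses on something with over 40 N, if the wrist force passes 120 N, or if a joint passes its speed limit or range.

ROBOT

A 6-joint arm with a two-finger parallel gripper is mounted at the origin on the work surface. World frame = base frame: x ahead of the robot, y to its left, z up, the work surface at z = 0. Lengths are in mm, angles in degrees, forces in N, time in s.
With the tool pointing down it reaches from about 350 to 850 mm from the base axis. Payload 8.1 kg.
Tool frame: the origin (TCP) lies midway between the tips of the shut fingers; the grasp point (between the pads) lies 19 mm behind it; z points along the fingers, y is the line along which they close (so a half turn about z gives the same grasp; the last joint's range is limited). The gripper opens to 85 mm and grips with 20 to 120 N. Pads are 22 mm wide; open, the fingers measure 114 mm over their backs; the gripper's body (76 mm by 85 mm) begins 54 mm behind the grasp point. The pads swing forward as they close: fully open they stand 13 mm farther back than shut.
Start: joints at [63.805, 7.471, 85.268, -0, 87.261, -4.893], TCP at [217.955, 559.018, 231.292] pointing down, gripper open.
Joint ranges: [-169.43, 169.43], [-51.17, 129.36], [1.28, 143.12], [-76.62, 256.62], [0, 156.53], [-152.29, 152.29]. Speed limits (degrees/s): [136.94, 136.94, 159.86, 180, 180, 180].

INTERFACE

Orientations are given as [roll, pitch, yaw] about the fixed x, y, z axes, in that order (R = Rz(yaw) Ry(pitch) Rx(roll)).
In Python, from bench import sense, snapshot, order, finder gives the robot as it stands.
- The arm moves only by the tool send_rows, never from a script. Its argument "steps" is a list of rows, each a list of 2 entries, a list of its own where there are three numbers: the shift along the world's x, y, z in units of 30 mm (1.0 is 30 mm), then the turn, a rotation vector about the world's x, y, z in rad. In form: [[[dx, dy, dz], [wx, wy, wz]], ...]. A call has 1 to 10 rows; each row is the pose to reach, as a shift and turn from the pose commanded when the call began; what a row does not reach only later rows make up. A row lasts 1/8 s, in which the tool goes at most 62.5 mm and 10.7 degrees, less where a joint would pass 70% of its speed; a pose out of reach is approached as far as the arm can. A call with a gripper value outside its range is refused whole. "fingers" is the closure, from 0 (fully open) to 1 (shut), set as the call begins (left out, the last holds). The fingers move at their own pace and stop on an object; "squeeze" is the grip in N (left out, the last holds). Time passes only in rows, so rows that repeat a pose let the fingers close. It gives the time, the measured TCP pose, the force, the opening and the grip force at its end, in the units of the state.
- sense(): the state, without advancing time (a new reading comes with each control period).
- snapshot(name): name is "scene" or "top"; returns a dict with "img" (384x512x3 uint8, red, green, blue), "K" (3x3 intrinsics, pixels), "k1" (the pictures are not rectified: a ray, as slopes to the right and down, at radius r is drawn at 1 + k1 r^2 times it, then the intrinsics apply), "pose" (4x4, takes a point from camera to world coordinates). Camera axes: x right, y up, looking along -z (the intrinsics and any distortion apply to the point x, -y, -z); pixel columns grow to the right and rows downward; lengths in mm; the calibration is good to about 2 mm. A picture is of the moment at which its call begins. There is no depth.
- order.hand_in(): hands the job in; it is judged then, once.
Trained networks look in the newest picture that a camera, given by its name, has taken for a name from the list of things; names that differ only in an ending like _2 or _b are one class to them, and where a whole thing is asked for, a point or a joint stands for the part that bears it (a point fixed in the world has none). Each returns a list of dicts, best first, with "confidence" (0 to 1); they miss things now and then, are a little off and sometimes report something else, mostly with a low value. They report only what shows in the picture. A call takes as long as a camera call. They do not tell look-alikes from the thing itself.
- finder.find_in(label, camera): "box" ([left, top, width, height] as shares, 0 to 1, of the picture: columns of its width, rows of its height, round what is visible of it).
- finder.trace(label, camera): "mask" (384x512 bool, what is visible of it) and "box" ([left, top, width, height] as shares, 0 to 1, of the picture: columns of its width, rows of its height, round what is visible of it).
- finder.pinpoint(label, camera): "at" ([column, row] as shares, 0 to 1, of the picture: columns of its width, rows of its height: a listed point, or the origin of a listed thing).
The state is a dict: "time": time; "joint_pos": joint angles; "qd": joint speeds; "joint_efforts": joint torques, N m; "tool_pos": TCP position; "tcp_rot": TCP orientation; "ft_force": force on the tool from outside, world axes, zero at the start; "wrist_torque": the same for the moment, N m; "finger_gap": finger opening in mm; "grip_force": force on a finger pad.
Only numpy, scipy, OpenCV 4.12 (cv2) and the standard library are available. Lean on these libraries where they do the work, as an engineer would, in place of code of your own. Each camera call takes 0.05 s, during which the arm holds its last target. There are 200 camera calls.

## Working session

There is one attempt and no reset: what is moved stays moved. The work goes in short steps, Python scripts to look and compute and a tool call to move; the robot and the scene stay as the last step left them, time stands still between calls to the robot, and variables do not carry over. Pictures are saved under pics/ and viewed, at most 14 in all, crops included, and the job is handed in when it is done.

Besides the shell and the picture viewer there is one more tool, called after "Emit:" in YAML: its name, and indented under it one key for each argument. send_rows: Moves the arm, as the interface text tells. Its arguments: {"type":"object","properties":{"steps":{"type":"array"},"fingers":{"type":"number"},"squeeze":{"type":"number"}},"required":["steps"]}

```bash
mkdir -p pics; ls; python3 - <<'E'
from bench import sense,snapshot
import cv2
s=sense();print({k:s[k] for k in('time','tool_pos','tcp_rot','finger_gap')})
for n in('scene','top'):
    d=snapshot(n);print(n,d['K'],d['k1'],d['pose']);cv2.imwrite(f'pics/{n}0.png',cv2.cvtColor(d['img'],cv2.COLOR_RGB2BGR))
E
```

```text
pics
{'time': 0.0, 'tool_pos': array([217.70466131, 558.52445935, 230.26477124]), 'tcp_rot': array([-1.79895769e+02, -1.02108496e-02,  1.58695277e+02]), 'finger_gap': 85.3649027212132}
scene [[400.3170951    0.         255.61778281]
 [  0.         400.3170951  197.9269718 ]
 [  0.           0.           1.        ]] 0.03856471811081069 [[ 4.16547678e-02 -8.36966176e-01  5.45667024e-01  1.07430311e+03]
 [ 9.99053749e-01  2.80533079e-02 -3.32358038e-02 -3.33651877e+01]
 [ 1.25094785e-02  5.46535116e-01  8.37342750e-01  8.50547634e+02]
 [ 0.00000000e+00  0.00000000e+00  0.00000000e+00  1.00000000e+00]]
top [[487.368129     0.         266.39337119]
 [  0.         487.368129   191.75330242]
 [  0.           0.           1.        ]] -0.20371300235534656 [[ 2.14532394e-02  9.94375776e-01 -1.03713906e-01  4.23027960e+02]
 [-9.99658560e-01  1.97872848e-02 -1.70653848e-02 -3.37110912e-01]
 [-1.49171886e-02  1.04044602e-01  9.94460758e-01  1.35043519e+03]
 [ 0.00000000e+00  0.00000000e+00  0.00000000e+00  1.00000000e+00]]
```

View pics/scene0.png

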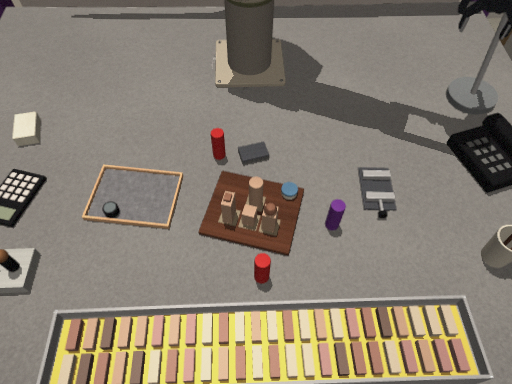

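View pics/top0.png

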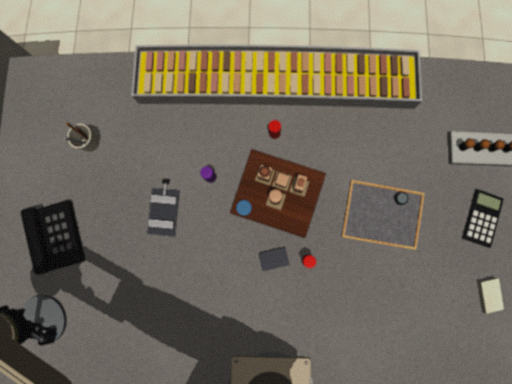

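The scene view shows the board at about (253,212). The knob seal is at (270,218), the round one at (256,190), the oblong one at (228,208) and the short one at (249,217). The round-seal look-alikes are red at (218,143) and (262,267), and purple at (335,214). The tan cylinder standing on the board is the real round seal.

```bash
cat > h.py <<'E'
import numpy as np,cv2
from scipy.optimize import brentq
from bench import sense,snapshot,finder
def rays(d,px):
    px=np.atleast_2d(px).astype(float);K=d['K']
    s=np.c_[(px[:,0]-K[0,2])/K[0,0],(px[:,1]-K[1,2])/K[1,1]];u=s.copy()
    for _ in range(30): u=s/(1+d['k1']*(u**2).sum(1,keepdims=True))
    return np.c_[u[:,0],-u[:,1],-np.ones(len(u))]@d['pose'][:3,:3].T
def plane(d,px,z):
    r=rays(d,px);o=d['pose'][:3,3];return o+r*((z-o[2])/r[:,2:])
def proj(d,P):
    p=(np.atleast_2d(P)-d['pose'][:3,3])@d['pose'][:3,:3];u=np.c_[p[:,0],-p[:,1]]/-p[:,2:]
    u=u*(1+d['k1']*(u**2).sum(1,keepdims=True));K=d['K'];return u*[K[0,0],K[1,1]]+[K[0,2],K[1,2]]
def tri(ds,pxs):
    A=np.zeros((3,3));b=np.zeros(3)
    for d,p in zip(ds,pxs):
        r=rays(d,p)[0];r/=np.linalg.norm(r);M=np.eye(3)-np.outer(r,r);A+=M;b+=M@d['pose'][:3,3]
    return np.linalg.solve(A,b)
def rect(d,mask,z):
    c=max(cv2.findContours(mask.astype(np.uint8),0,1)[0],key=cv2.contourArea)[:,0]
    return cv2.minAreaRect(plane(d,c,z)[:,:2].astype(np.float32))
E
python3 - <<'E'
from h import *
np.set_printoptions(precision=1,suppress=True)
S={n:snapshot(n) for n in('scene','top')}
Z=dict(seal_short_mid=37,seal_knob_mid=59,seal_round_mid=59,seal_oblong_mid=59,stand=0,tray=0,vise=0,paste_box=14,loupe=5,ink_pad=0)
for k,z in Z.items():
    for n in S:
        for q in finder.pinpoint(k,n)[:4]:
            p=np.array(q['at'])*[512,384];print(k,n,round(q['confidence'],2),p,plane(S[n],p,z)[0])
for k,z in(('stand',14),('tray',14),('vise',6)):
    for n in S:
        for q in finder.trace(k,n)[:1]:
            print(k,n,round(q['confidence'],2),rect(S[n],q['mask'],z))
for n,(x,y,w,h) in dict(scene=(195,165,120,90),top=(225,140,110,105)).items():
    cv2.imwrite(f'pics/{n}c.png',cv2.resize(S[n]['img'][y:y+h,x:x+w,::-1],None,fx=5.5,fy=5.5,interpolation=cv2.INTER_CUBIC))
E
```

```text
seal_short_mid scene 0.49 [251.1 215.3] [592.7 -13.8  37. ]
seal_short_mid top 0.52 [283.4 180.8] [590.9 -23.3  37. ]
seal_knob_mid scene 0.92 [273.2 215.3] [607.5  36.4  59. ]
seal_knob_mid top 0.56 [265.2 171.6] [611.9  26.1  59. ]
seal_round_mid scene 0.71 [218.6 142.8] [385.1 -90.5  59. ]
seal_round_mid scene 0.56 [253.4 193. ] [544.3  -6.7  59. ]
seal_round_mid scene 0.56 [261.6 266.6] [732.8   3.4  59. ]
seal_round_mid top 0.75 [274.  127.8] [732.4   4.9  59. ]
seal_round_mid top 0.63 [306.5 260.4] [377.9 -87.8  59. ]
seal_round_mid top 0.59 [274.3 200.1] [535.8   0.4  59. ]
seal_round_mid top 0.45 [209.1 171.3] [609.9 177.1  59. ]
seal_oblong_mid scene 0.61 [227.2 206.5] [580.1 -69.1  59. ]
seal_oblong_mid top 0.49 [300.2 185.3] [576.8 -68.   59. ]
stand scene 0.95 [248.  210.2] [555.8 -20.    0. ]
stand top 0.71 [279.1 191.9] [564.2 -12.5   0. ]
tray scene 0.88 [137.8 196.4] [ 505.5 -296.7    0. ]
tray scene 0.26 [110.2 211.9] [ 549.  -358.3    0. ]
tray top 0.84 [379.8 214.4] [ 506.6 -295.6    0. ]
tray top 0.5 [248.5 207.5] [518.8  71.6   0. ]
vise scene 0.81 [379.3 186.3] 
[... 538 characters left out ...]
and scene 0.88 ((562.4519653320312, -9.884963989257812), (222.85128784179688, 198.06881713867188), 73.24696350097656)
stand top 0.75 ((561.3289794921875, -8.804840087890625), (222.75491333007812, 191.2144775390625), 72.76148223876953)
tray scene 0.98 ((510.0256042480469, -301.4477844238281), (215.14344787597656, 170.39605712890625), 81.67041015625)
tray top 0.88 ((505.89202880859375, -301.07257080078125), (212.04440307617188, 162.5395050048828), 81.19762420654297)
vise scene 0.92 ((514.2514038085938, 310.0950012207031), (84.18544006347656, 157.54522705078125), 85.87272644042969)
vise top 0.72 ((514.9298706054688, 310.2955017089844), (82.62562561035156, 158.23916625976562), 86.33135986328125)
```

View pics/scenec.png

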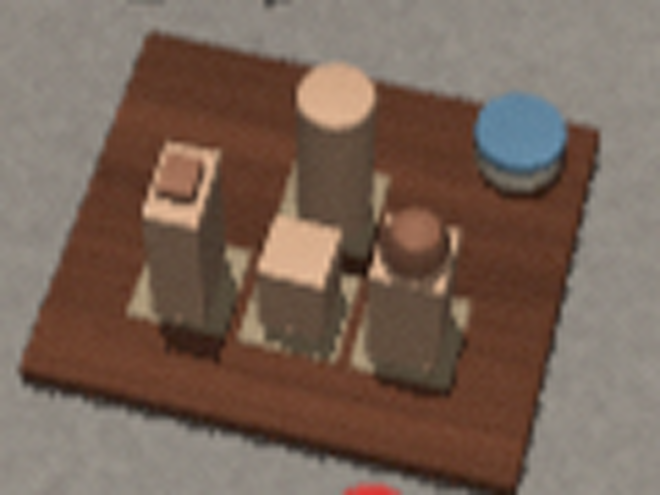

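View pics/topc.png

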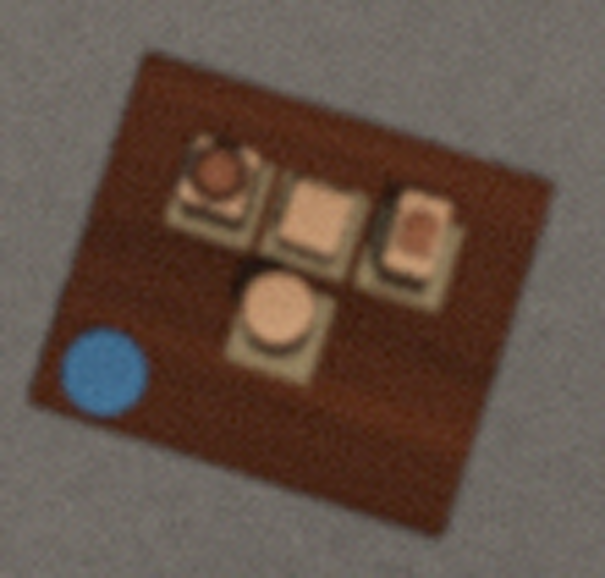

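The crops match the description: knob seal at board +y, oblong at −y, round at −x, and the short one in the middle of them. Next I refine the seal tops by triangulation and check the vise and tray with a model overlay.

```bash
python3 - <<'E'
from h import *
np.set_printoptions(precision=1,suppress=True)
S={n:snapshot(n) for n in('scene','top')}
sc=lambda u,v:np.array([u/5.5+195-.4,v/5.5+165-.4]);tp=lambda u,v:np.array([u/5.5+225-.4,v/5.5+140-.4])
for k,a,b,z in(('round',sc(336,96),tp(279,309),104),('knob',sc(413,240),tp(221,171),92),('short',sc(301,253),tp(316,217),60),('oblong',sc(181,173),tp(421,230),104)):
    print(k,tri(list(S.values()),[a,b]),plane(S['scene'],a,z)[0],plane(S['top'],b,z)[0])
def W(c,yaw,L):
    t=np.radians(yaw);R=np.array([[np.cos(t),-np.sin(t),0],[np.sin(t),np.cos(t),0],[0,0,1]]);return np.array(L,float)@R.T+[*c,0]
def box(x0,x1,y0,y1,z):return [[x0,y0,z],[x1,y0,z],[x1,y1,z],[x0,y1,z]]
M=[((501.6,311.1),-4,[box(-65,65,-40,40,6),box(-44,-24,-35,35,22),box(24,44,-35,35,22)]),
   ((506.5,-301),-8.5,[box(-80,80,-105,105,14)]),
   ((561.5,-9.2),-17,[box(-95,95,-110,110,14)]+[box(x-22,x+22,y-22,y+22,14) for x,y in((35,0),(35,50),(35,-50),(-20,0))]+[box(20,50,-15,15,60)])]
out=[]
for n,cr in dict(scene=[(345,155,60,70),(190,160,125,95),(75,155,120,80)],top=[(135,170,60,75),(225,140,110,105),(335,170,100,85)]).items():
    im=cv2.resize(S[n]['img'][:,:,::-1],None,fx=6,fy=6,interpolation=cv2.INTER_CUBIC)
    for c,yaw,bs in M:
        for b in bs: cv2.polylines(im,[np.int32((proj(S[n],W(c,yaw,b))+.5)*6)],True,(0,255,0),1)
    t=[cv2.resize(im[y*6:(y+h)*6,x*6:(x+w)*6],(265,295)) if 0 else cv2.copyMakeBorder((lambda q:cv2.resize(q,None,fx=f,fy=f))(im[y*6:(y+h)*6,x*6:(x+w)*6]),0,0,0,0,0) for (x,y,w,h) in cr for f in[min(265/(w*6),298/(h*6))]]
    H=298;out.append(np.hstack([cv2.copyMakeBorder(q,0,H-q.shape[0],0,265-q.shape[1],0) for q in t]))
cv2.imwrite('pics/ov.png',np.vstack(out))
E
```

```text
round [543.3  -1.9 102.2] [544.5  -1.8 104. ] [543.1  -2.1 104. ]
knob [609.2  26.7  93.3] [608.4  26.9  92. ] [609.4  26.6  92. ]
short [592.7 -18.6  58.7] [593.6 -18.   60. ] [592.5 -19.3  60. ]
oblong [581.4 -67.  105.2] [580.7 -66.2 104. ] [581.6 -67.9 104. ]
```

View pics/ov.png

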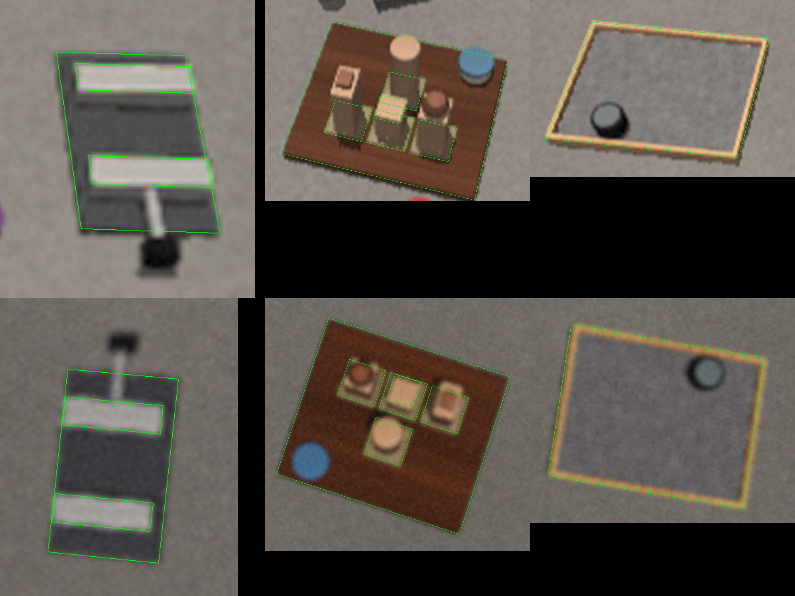

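The overlay fits the board, vise and tray to within about 1 mm. I'm moving to the round seal first.

Emit:
send_rows:
  steps:
    - [[0.87,-1.5,0],[0,0,0]]
    - [[1.74,-3.0,0],[0,0,0]]
    - [[2.61,-4.5,0],[0,0,0]]
    - [[3.48,-6.0,0],[0,0,0]]
    - [[4.35,-7.5,0],[0,0,0]]
    - [[5.22,-9.0,0],[0,0,0]]
    - [[6.09,-10.5,0],[0,0,0]]
    - [[6.96,-12.0,0],[0,0,0]]
    - [[7.83,-13.5,0],[0,0,0]]
    - [[8.7,-15.0,0],[0,0,0]]
  fingers: 0
  squeeze: 50

```text
time: 2.85
tool_pos: [479.7, 107.4, 231.6]
tcp_rot: [180.0, 0.0, 158.7]
ft_force: [0.6, 1.1, -0.7]
finger_gap: 85.8
grip_force: 0.0
```

Emit:
send_rows:
  steps:
    - [[0.71,-1.24,-0.5],[0,0,0.025]]
    - [[1.42,-2.48,-1.2],[0,0,0.05]]
    - [[2.13,-3.72,-2.0],[0,0,0.075]]
    - [[2.13,-3.72,-2.7],[0,0,0.075]]
    - [[2.13,-3.72,-2.7],[0,0,0.075]]
    - [[2.13,-3.72,-2.7],[0,0,0.075]]

```text
time: 3.6
tool_pos: [543.2, -2.2, 151.3]
tcp_rot: [180.0, 0.1, 163.0]
ft_force: [-0.1, -0.6, 0.3]
finger_gap: 85.9
grip_force: 0.0
```

Emit:
send_rows:
  steps:
    - [[0,0,-0.8],[0,0,0]]
    - [[0,0,-1.6],[0,0,0]]
    - [[0,0,-2.4],[0,0,0]]
    - [[0,0,-3.0],[0,0,0]]
    - [[0,0,-3.54],[0,0,0]]
    - [[0,0,-3.54],[0,0,0]]

```text
time: 4.35
tool_pos: [542.0, -2.3, 43.0]
tcp_rot: [-180.0, -0.1, 163.0]
ft_force: [0.0, 0.9, 0.3]
finger_gap: 85.3
grip_force: 0.0
```

Emit:
send_rows:
  steps:
    - [[0,0,0],[0,0,0]]
    - [[0,0,0],[0,0,0]]
    - [[0,0,0],[0,0,0]]
    - [[0,0,0],[0,0,0]]
    - [[0,0,0],[0,0,0]]
    - [[0,0,0],[0,0,0]]
  fingers: 1

```text
time: 5.1
tool_pos: [543.6, -2.6, 45.0]
tcp_rot: [180.0, 0.1, 163.0]
ft_force: [-0.5, 0.8, 6.6]
finger_gap: 33.2
grip_force: 49.4
```

Emit:
send_rows:
  steps:
    - [[0,0,0.2],[0,0,0]]
    - [[0,0,0.8],[0,0,0]]
    - [[0,0,1.6],[0,0,0]]
    - [[0,0,2.4],[0,0,0]]
    - [[0,0,3.2],[0,0,0]]
    - [[0,0,3.67],[0,0,0]]

```text
time: 5.85
tool_pos: [543.6, -2.7, 156.6]
tcp_rot: [180.0, 0.1, 163.0]
ft_force: [0.3, 0.1, -2.5]
finger_gap: 33.2
grip_force: 49.8
```

Emit:
send_rows:
  steps:
    - [[-0.2,-0.72,0],[0,0,0]]
    - [[-0.5,-1.8,0],[0,0,0]]
    - [[-0.85,-3.06,0],[0,0,0]]
    - [[-1.25,-4.5,0],[0,0,0]]
    - [[-1.65,-5.94,0],[0,0,0]]
    - [[-2.05,-7.38,0],[0,0,0]]
    - [[-2.4,-8.64,0],[0,0,0]]
    - [[-2.6,-9.36,0],[0,0,0]]
    - [[-2.7,-9.72,0],[0,0,0]]
    - [[-2.7,-9.72,0],[0,0,0]]

```text
time: 7.1
tool_pos: [461.7, -294.3, 154.2]
tcp_rot: [180.0, -0.0, 162.9]
ft_force: [0.1, 0.3, -1.4]
finger_gap: 33.0
grip_force: 50.0
```

Emit:
send_rows:
  steps:
    - [[0,0,-0.8],[0,0,0]]
    - [[0,0,-1.6],[0,0,0]]
    - [[0,0,-2.4],[0,0,0]]
    - [[0,0,-3.1],[0,0,0]]
    - [[0,0,-3.6],[0,0,0]]
    - [[0,0,-3.8],[0,0,0]]
    - [[0,0,-3.9],[0,0,0]]
    - [[0,0,-3.9],[0,0,0]]

```text
time: 8.1
tool_pos: [462.3, -294.4, 37.8]
tcp_rot: [-180.0, 0.0, 163.0]
ft_force: [-0.2, 0.2, -2.2]
finger_gap: 33.2
grip_force: 50.0
```

Emit:
send_rows:
  steps:
    - [[0,0,-0.03],[0,0,0]]
    - [[0,0,-0.06],[0,0,0]]
    - [[0,0,-0.07],[0,0,0]]
    - [[0,0,-0.07],[0,0,0]]

```text
time: 8.6
tool_pos: [462.3, -294.5, 36.0]
tcp_rot: [-180.0, 0.1, 163.0]
ft_force: [-1.7, 1.6, 5.9]
finger_gap: 33.2
grip_force: 50.4
```

Emit:
send_rows:
  steps:
    - [[0,0,0],[0,0,0]]
    - [[0,0,0],[0,0,0]]
    - [[0,0,0],[0,0,0]]
    - [[0,0,0],[0,0,0]]
    - [[0,0,0.6],[0,0,0]]
    - [[0,0,1.5],[0,0,0]]
    - [[0,0,2.5],[0,0,0]]
    - [[0,0,3.4],[0,0,0]]
    - [[0,0,3.97],[0,0,0]]
  fingers: 0

```text
time: 9.72
tool_pos: [462.7, -294.8, 157.2]
tcp_rot: [-179.9, 0.2, 163.0]
ft_force: [-0.2, -0.1, -0.1]
finger_gap: 85.1
grip_force: 0.0
```

Emit:
send_rows:
  steps:
    - [[0.3,0.66,0],[0,0,-0.157]]
    - [[0.8,1.75,0],[0,0,-0.314]]
    - [[1.4,3.06,0],[0,0,-0.471]]
    - [[2.0,4.37,0],[0,0,-0.628]]
    - [[2.6,5.68,0],[0,0,-0.785]]
    - [[3.2,6.99,0],[0,0,-0.942]]
    - [[3.8,8.3,0],[0,0,-1.1]]
    - [[4.4,9.61,0],[0,0,-1.257]]
    - [[4.75,10.37,0],[0,0,-1.414]]
    - [[4.91,10.72,0],[0,0,-1.571]]

```text
time: 10.98
tool_pos: [609.4, 29.1, 154.3]
tcp_rot: [-180.0, -0.0, 72.8]
ft_force: [0.3, 0.3, 0.6]
finger_gap: 85.8
grip_force: 0.0
```

Emit:
send_rows:
  steps:
    - [[0,0,-0.6],[0,0,0]]
    - [[0,0,-1.4],[0,0,0]]
    - [[0,0,-2.2],[0,0,0]]
    - [[0,0,-3.0],[0,0,0]]
    - [[0,0,-3.5],[0,0,0]]
    - [[0,0,-3.67],[0,0,0]]
    - [[0,0,-3.67],[0,0,0]]

```text
time: 11.85
tool_pos: [609.1, 27.2, 44.1]
tcp_rot: [-180.0, 0.0, 73.0]
ft_force: [-0.2, 0.7, 1.0]
finger_gap: 85.6
grip_force: 0.0
```

Emit:
send_rows:
  steps:
    - [[0,0,0],[0,0,0]]
    - [[0,0,0],[0,0,0]]
    - [[0,0,0],[0,0,0]]
    - [[0,0,0],[0,0,0]]
    - [[0,0,0],[0,0,0]]
    - [[0,0,0],[0,0,0]]
  fingers: 1

```text
time: 12.6
tool_pos: [609.6, 27.5, 44.7]
tcp_rot: [179.9, -0.0, 73.0]
ft_force: [-1.1, -0.5, 6.5]
finger_gap: 31.6
grip_force: 50.3
```

Emit:
send_rows:
  steps:
    - [[0,0,0.2],[0,0,0]]
    - [[0,0,0.8],[0,0,0]]
    - [[0,0,1.6],[0,0,0]]
    - [[0,0,2.4],[0,0,0]]
    - [[0,0,3.2],[0,0,0]]
    - [[0,0,3.67],[0,0,0]]

```text
time: 13.35
tool_pos: [609.9, 27.4, 156.7]
tcp_rot: [179.9, -0.0, 73.0]
ft_force: [-0.2, 0.3, -2.0]
finger_gap: 31.5
grip_force: 49.7
```

Emit:
send_rows:
  steps:
    - [[-0.25,-0.6,0],[0,0,0]]
    - [[-0.7,-1.65,0],[0,0,0]]
    - [[-1.2,-2.84,0],[0,0,0]]
    - [[-1.7,-4.02,0],[0,0,0]]
    - [[-2.2,-5.2,0],[0,0,0]]
    - [[-2.7,-6.39,0],[0,0,0]]
    - [[-3.1,-7.33,0],[0,0,0]]
    - [[-3.4,-8.04,0],[0,0,0]]
    - [[-3.55,-8.4,0],[0,0,0]]
    - [[-3.55,-8.4,0],[0,0,0]]

```text
time: 14.6
tool_pos: [501.8, -225.1, 153.5]
tcp_rot: [-179.9, -0.0, 72.9]
ft_force: [0.5, 0.8, -1.8]
finger_gap: 31.5
grip_force: 49.8
```

Emit:
send_rows:
  steps:
    - [[0,0,-0.8],[0,0,0]]
    - [[0,0,-1.6],[0,0,0]]
    - [[0,0,-2.4],[0,0,0]]
    - [[0,0,-3.1],[0,0,0]]
    - [[0,0,-3.6],[0,0,0]]
    - [[0,0,-3.8],[0,0,0]]
    - [[0,0,-3.9],[0,0,0]]
    - [[0,0,-3.94],[0,0,0]]
    - [[0,0,-3.96],[0,0,0]]
    - [[0,0,-3.96],[0,0,0]]

```text
time: 15.85
tool_pos: [502.9, -224.8, 35.8]
tcp_rot: [180.0, 0.0, 73.0]
ft_force: [-0.1, 0.7, -3.3]
finger_gap: 31.2
grip_force: 49.8
```

Emit:
send_rows:
  steps:
    - [[0,0,-0.02],[0,0,0]]
    - [[0,0,-0.04],[0,0,0]]
    - [[0,0,-0.04],[0,0,0]]

```text
time: 16.23
tool_pos: [502.9, -224.8, 35.7]
tcp_rot: [180.0, 0.0, 73.0]
ft_force: [-6.1, 2.6, 10.9]
finger_gap: 31.3
grip_force: 51.4
```

Emit:
send_rows:
  steps:
    - [[0,0,0],[0,0,0]]
    - [[0,0,0],[0,0,0]]
    - [[0,0,0],[0,0,0]]
    - [[0,0,0],[0,0,0]]
    - [[0,0,0.6],[0,0,0]]
    - [[0,0,1.5],[0,0,0]]
    - [[0,0,2.5],[0,0,0]]
    - [[0,0,3.4],[0,0,0]]
    - [[0,0,4.0],[0,0,0]]
  fingers: 0

```text
time: 17.35
tool_pos: [503.5, -225.1, 157.1]
tcp_rot: [179.8, 0.0, 73.0]
ft_force: [0.5, -0.4, -0.1]
finger_gap: 85.5
grip_force: 0.0
```

Emit:
send_rows:
  steps:
    - [[0.3,0.6,0],[0,0,0]]
    - [[0.8,1.61,0],[0,0,0]]
    - [[1.3,2.61,0],[0,0,0]]
    - [[1.8,3.62,0],[0,0,0]]
    - [[2.3,4.63,0],[0,0,0]]
    - [[2.61,5.25,0],[0,0,0]]
    - [[2.61,5.25,0],[0,0,0]]
    - [[2.61,5.25,-0.6],[0,0,0]]

```text
time: 18.35
tool_pos: [581.9, -67.7, 136.9]
tcp_rot: [179.8, 0.0, 73.0]
ft_force: [0.1, -0.0, 0.1]
finger_gap: 85.6
grip_force: 0.0
```

Emit:
send_rows:
  steps:
    - [[0,0,-0.8],[0,0,0]]
    - [[0,0,-1.6],[0,0,0]]
    - [[0,0,-2.4],[0,0,0]]
    - [[0,0,-2.9],[0,0,0]]
    - [[0,0,-3.07],[0,0,0]]
    - [[0,0,-3.07],[0,0,0]]

```text
time: 19.1
tool_pos: [580.9, -67.4, 44.1]
tcp_rot: [-180.0, 0.0, 73.0]
ft_force: [-0.3, -0.9, -0.3]
finger_gap: 85.6
grip_force: 0.0
```

Emit:
send_rows:
  steps:
    - [[0,0,0],[0,0,0]]
    - [[0,0,0],[0,0,0]]
    - [[0,0,0],[0,0,0]]
    - [[0,0,0],[0,0,0]]
    - [[0,0,0],[0,0,0]]
    - [[0,0,0],[0,0,0]]
  fingers: 1

```text
time: 19.85
tool_pos: [581.6, -67.1, 44.9]
tcp_rot: [179.9, -0.0, 73.0]
ft_force: [-0.8, 0.0, 4.9]
finger_gap: 37.8
grip_force: 50.5
```

Emit:
send_rows:
  steps:
    - [[0,0,0.2],[0,0,0]]
    - [[0,0,0.8],[0,0,0]]
    - [[0,0,1.6],[0,0,0]]
    - [[0,0,2.4],[0,0,0]]
    - [[0,0,3.2],[0,0,0]]
    - [[0,0,3.67],[0,0,0]]

```text
time: 20.6
tool_pos: [581.7, -67.2, 156.7]
tcp_rot: [179.9, -0.0, 73.0]
ft_force: [0.1, -1.0, -2.4]
finger_gap: 37.9
grip_force: 50.3
```

Emit:
send_rows:
  steps:
    - [[-0.25,-0.76,0],[0,0,0]]
    - [[-0.65,-1.98,0],[0,0,0]]
    - [[-1.1,-3.35,0],[0,0,0]]
    - [[-1.6,-4.87,0],[0,0,0]]
    - [[-2.1,-6.39,0],[0,0,0]]
    - [[-2.6,-7.92,0],[0,0,0]]
    - [[-3.0,-9.13,0],[0,0,0]]
    - [[-3.25,-9.9,0],[0,0,0]]
    - [[-3.35,-10.2,0],[0,0,0]]
    - [[-3.35,-10.2,0],[0,0,0]]

```text
time: 21.85
tool_pos: [480.6, -372.7, 154.0]
tcp_rot: [-180.0, -0.0, 73.0]
ft_force: [0.1, 0.6, -2.1]
finger_gap: 37.6
grip_force: 50.3
```

Emit:
send_rows:
  steps:
    - [[0,0,-0.8],[0,0,0]]
    - [[0,0,-1.6],[0,0,0]]
    - [[0,0,-2.4],[0,0,0]]
    - [[0,0,-3.1],[0,0,0]]
    - [[0,0,-3.6],[0,0,0]]
    - [[0,0,-3.8],[0,0,0]]
    - [[0,0,-3.9],[0,0,0]]
    - [[0,0,-3.94],[0,0,0]]
    - [[0,0,-3.97],[0,0,0]]
    - [[0,0,-3.97],[0,0,0]]

```text
time: 23.1
tool_pos: [480.8, -373.6, 35.9]
tcp_rot: [179.9, 0.0, 73.0]
ft_force: [-0.9, 1.2, 2.9]
finger_gap: 37.8
grip_force: 50.5
```

Emit:
send_rows:
  steps:
    - [[0,0,0],[0,0,0]]
    - [[0,0,0],[0,0,0]]
    - [[0,0,0],[0,0,0]]
    - [[0,0,0],[0,0,0]]
    - [[0,0,0.6],[0,0,0]]
    - [[0,0,1.5],[0,0,0]]
    - [[0,0,2.5],[0,0,0]]
    - [[0,0,3.4],[0,0,0]]
    - [[0,0,3.97],[0,0,0]]
  fingers: 0

```text
time: 24.22
tool_pos: [481.2, -373.8, 157.4]
tcp_rot: [179.8, 0.1, 73.0]
ft_force: [0.0, -0.3, -0.1]
finger_gap: 85.4
grip_force: 0.0
```

Emit:
send_rows:
  steps:
    - [[0.3,0.94,0],[0,0,0.157]]
    - [[0.7,2.19,0],[0,0,0.314]]
    - [[1.15,3.6,0],[0,0,0.471]]
    - [[1.6,5.01,0],[0,0,0.628]]
    - [[2.05,6.42,0],[0,0,0.785]]
    - [[2.5,7.83,0],[0,0,0.942]]
    - [[2.95,9.24,0],[0,0,1.1]]
    - [[3.35,10.5,0],[0,0,1.257]]
    - [[3.65,11.43,0],[0,0,1.414]]
    - [[3.77,11.81,0],[0,0,1.571]]

```text
time: 25.48
tool_pos: [593.8, -16.9, 154.5]
tcp_rot: [180.0, -0.0, 163.4]
ft_force: [0.3, 0.4, -0.7]
finger_gap: 85.6
grip_force: 0.0
```

```bash
python3 - <<'E'
from h import *
a=snapshot('scene')['img'][120:250,70:310,::-1];b=snapshot('top')['img'][120:260,200:440,::-1]
f=lambda q:cv2.resize(q,None,fx=3.3,fy=2.1 and 3.3,interpolation=2)
o=np.vstack([a,b]);cv2.imwrite('pics/tray.png',cv2.resize(o,None,fx=2.2,fy=2.2,interpolation=2))
E
```

```text
(no output)
```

View pics/tray.png

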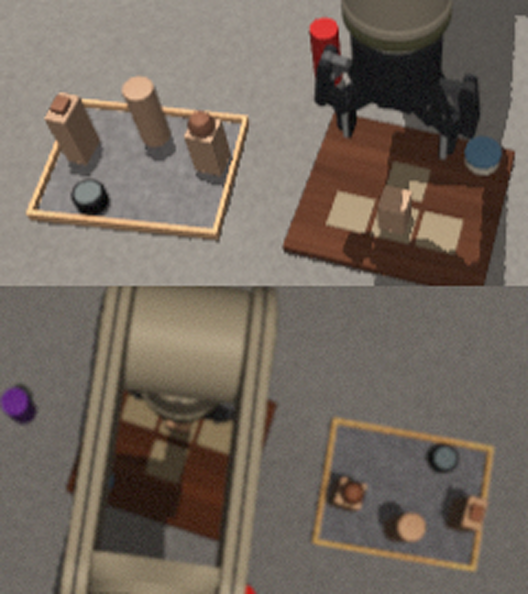

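All three tall seals stand upright in the tray (crop: oblong 75,130; round 148,115; knob 205,145). The short seal is now free at (397,210), so I'm picking it up next.

Emit:
send_rows:
  steps:
    - [[0,0,-0.8],[0,0,0]]
    - [[0,0,-1.7],[0,0,0]]
    - [[0,0,-2.6],[0,0,0]]
    - [[0,0,-3.4],[0,0,0]]
    - [[0,0,-4.0],[0,0,0]]
    - [[0,0,-4.34],[0,0,0]]
    - [[0,0,-4.34],[0,0,0]]

```text
time: 26.45
tool_pos: [593.1, -18.9, 23.5]
tcp_rot: [-180.0, -0.1, 162.9]
ft_force: [0.2, 0.0, 0.4]
finger_gap: 85.2
grip_force: 0.0
```

Emit:
send_rows:
  steps:
    - [[0,0,0],[0,0,0]]
    - [[0,0,0],[0,0,0]]
    - [[0,0,0],[0,0,0]]
    - [[0,0,0],[0,0,0]]
    - [[0,0,0],[0,0,0]]
    - [[0,0,0],[0,0,0]]
  fingers: 1

```text
time: 27.2
tool_pos: [594.2, -18.8, 24.8]
tcp_rot: [180.0, 0.1, 163.0]
ft_force: [-0.3, -0.0, 6.1]
finger_gap: 29.4
grip_force: 50.0
```

Emit:
send_rows:
  steps:
    - [[0,0,0.2],[0,0,0]]
    - [[0,0,0.8],[0,0,0]]
    - [[0,0,1.7],[0,0,0]]
    - [[0,0,2.6],[0,0,0]]
    - [[0,0,3.3],[0,0,0]]
    - [[0,0,3.6],[0,0,0]]

```text
time: 27.95
tool_pos: [594.6, -18.9, 134.6]
tcp_rot: [180.0, 0.2, 163.0]
ft_force: [-0.0, 0.6, -1.5]
finger_gap: 29.6
grip_force: 49.5
```

Emit:
send_rows:
  steps:
    - [[-0.2,0.72,0],[0,0,0.02]]
    - [[-0.55,1.98,0],[0,0,0.05]]
    - [[-0.95,3.41,0],[0,0,0.08]]
    - [[-1.4,5.03,0],[0,0,0.11]]
    - [[-1.85,6.65,0],[0,0,0.14]]
    - [[-2.3,8.27,0],[0,0,0.17]]
    - [[-2.7,9.71,0],[0,0,0.2]]
    - [[-2.95,10.6,0],[0,0,0.22]]
    - [[-3.06,11.0,0],[0,0,0.227]]
    - [[-3.06,11.0,0],[0,0,0.227]]

```text
time: 29.2
tool_pos: [500.9, 311.6, 131.3]
tcp_rot: [-180.0, -0.1, 176.1]
ft_force: [-0.2, 0.3, -0.6]
finger_gap: 29.4
grip_force: 49.5
```

Emit:
send_rows:
  steps:
    - [[0,0,-0.8],[0,0,0]]
    - [[0,0,-1.6],[0,0,0]]
    - [[0,0,-2.2],[0,0,0]]
    - [[0,0,-2.6],[0,0,0]]
    - [[0,0,-2.6],[0,0,0]]

```text
time: 29.82
tool_pos: [501.3, 310.5, 53.0]
tcp_rot: [-179.9, -0.1, 176.0]
ft_force: [-0.1, -0.7, -0.5]
finger_gap: 29.2
grip_force: 49.5
```

```bash
python3 - <<'E'
from h import *
d=snapshot('scene');im=cv2.resize(d['img'][:,:,::-1],None,fx=6,fy=6,interpolation=2)
t=np.radians(-4);R=np.array([[np.cos(t),-np.sin(t)],[np.sin(t),np.cos(t)]])
z=sense()['tool_pos'][2]-10
for x,y,h in((15,15,z),(15,15,z+46)):
    P=np.array([[-x,-y],[x,-y],[x,y],[-x,y]])@R.T+[501.6,311.1]
    cv2.polylines(im,[np.int32((proj(d,np.c_[P,np.full(4,h)])+.5)*6)],True,(0,255,0),1)
cv2.imwrite('pics/v.png',im[130*6:225*6,330*6:430*6])
E
```

```text
(no output)
```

View pics/v.png

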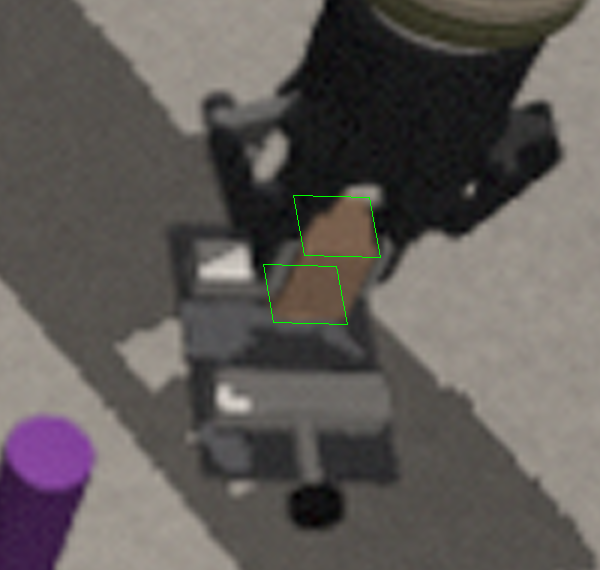

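The picture shows the short seal held at (330,260) where predicted, over the gap between the jaws. I'm lowering it now.

Emit:
send_rows:
  steps:
    - [[0,0,-0.4],[0,0,0]]
    - [[0,0,-0.8],[0,0,0]]
    - [[0,0,-1.1],[0,0,0]]
    - [[0,0,-1.2],[0,0,0]]
    - [[0,0,-1.25],[0,0,0]]
    - [[0,0,-1.27],[0,0,0]]
    - [[0,0,-1.27],[0,0,0]]

```text
time: 30.75
tool_pos: [502.1, 311.5, 16.8]
tcp_rot: [180.0, 0.0, 176.0]
ft_force: [-3.1, -1.7, 5.8]
finger_gap: 29.5
grip_force: 50.2
```

Emit:
send_rows:
  steps:
    - [[0,0,0],[0,0,0]]
    - [[0,0,0],[0,0,0]]
    - [[0,0,0],[0,0,0]]
    - [[0,0,0],[0,0,0]]
    - [[0,0,0.6],[0,0,0]]
    - [[0,0,1.5],[0,0,0]]
    - [[0,0,2.5],[0,0,0]]
    - [[0,0,3.5],[0,0,0]]
    - [[0,0,4.3],[0,0,0]]
    - [[0,0,4.61],[0,0,0]]
  fingers: 0

```text
time: 32.0
tool_pos: [503.0, 311.9, 157.5]
tcp_rot: [179.9, 0.2, 176.0]
ft_force: [-0.1, 0.0, -0.1]
finger_gap: 85.4
grip_force: 0.0
```

Emit:
send_rows:
  steps:
    - [[-0.09,-1.0,0],[0,0,-0.023]]
    - [[-0.18,-2.3,0],[0,0,-0.046]]
    - [[-0.27,-3.8,0],[0,0,-0.069]]
    - [[-0.36,-5.3,0],[0,0,-0.092]]
    - [[-0.45,-6.8,0],[0,0,-0.115]]
    - [[-0.54,-8.3,0],[0,0,-0.138]]
    - [[-0.65,-9.8,0],[0,0,-0.16]]
    - [[-0.75,-11.3,0],[0,0,-0.183]]
    - [[-0.85,-12.8,0],[0,0,-0.206]]
    - [[-0.93,-14.2,0],[0,0,-0.227]]

```text
time: 33.25
tool_pos: [473.3, -116.2, 154.1]
tcp_rot: [-180.0, -0.0, 162.9]
ft_force: [0.1, 0.2, 0.3]
finger_gap: 85.7
grip_force: 0.0
```

```bash
python3 - <<'E'
from h import *
np.set_printoptions(precision=1,suppress=True)
t=np.radians(-4);R=np.array([[np.cos(t),-np.sin(t)],[np.sin(t),np.cos(t)]])
o=[]
for n,(x,y) in dict(scene=(345,150),top=(130,170)).items():
    d=snapshot(n);im=cv2.resize(d['img'][:,:,::-1],None,fx=6,fy=6,interpolation=2)
    for h in(52,):
        P=15*np.array([[-1,-1],[1,-1],[1,1],[-1,1]])@R.T+[501.6,311.1]
        cv2.polylines(im,[np.int32((proj(d,np.c_[P,np.full(4,h)])+.5)*6)],True,(0,255,0),1)
    o.append(im[y*6:(y+75)*6,x*6:(x+65)*6])
    for q in finder.pinpoint('seal_short_mid',n)[:2]:
        print(n,q['confidence'],plane(d,np.array(q['at'])*[512,384],29)[0])
    for k,z in(('seal_round_mid',50),('seal_knob_mid',50),('seal_oblong_mid',50)):
        for q in finder.pinpoint(k,n)[:4]:
            p=plane(d,np.array(q['at'])*[512,384],z)[0]
            if p[1]<-150:print(k,n,p)
cv2.imwrite('pics/v2.png',np.hstack(o))
E
```

```text
scene 0.63 [504.1 318.9  29. ]
scene 0.4 [ 564.  -343.4   29. ]
seal_round_mid scene [ 460.  -294.8   50. ]
seal_knob_mid scene [ 494.  -224.1   50. ]
seal_oblong_mid scene [ 488.4 -372.    50. ]
top 0.64 [498.5 310.8  29. ]
seal_round_mid top [ 464.2 -288.8   50. ]
seal_oblong_mid top [ 478.5 -377.5   50. ]
```

View pics/v2.png

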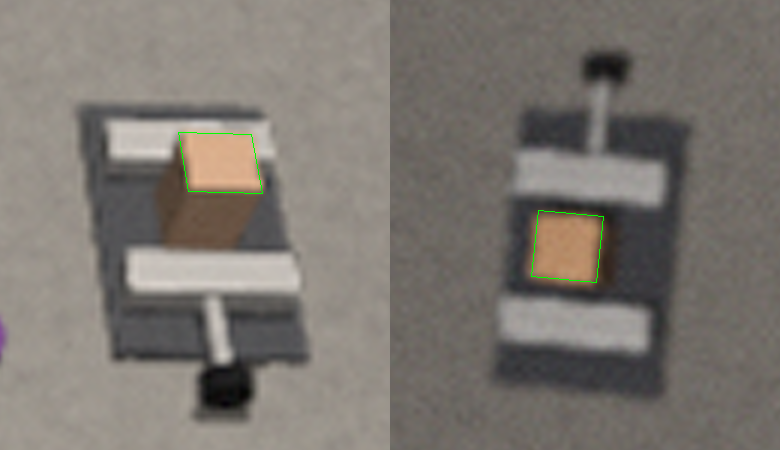

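The short seal stands in the middle of the vise gap: its top at (220,162) and (567,246) matches the overlay. Now the round seal goes back.

Emit:
send_rows:
  steps:
    - [[-0.08,-1.2,0],[0,0,0]]
    - [[-0.18,-2.6,0],[0,0,0]]
    - [[-0.27,-4.0,0],[0,0,0]]
    - [[-0.36,-5.3,0],[0,0,0]]
    - [[-0.4,-5.98,0],[0,0,0]]
    - [[-0.4,-5.98,0],[0,0,0]]
    - [[-0.4,-5.98,-0.5],[0,0,0]]

```text
time: 34.62
tool_pos: [462.9, -293.7, 139.9]
tcp_rot: [-180.0, 0.1, 163.0]
ft_force: [0.2, 0.9, 0.1]
finger_gap: 85.5
grip_force: 0.0
```

Emit:
send_rows:
  steps:
    - [[0,0,-0.8],[0,0,0]]
    - [[0,0,-1.7],[0,0,0]]
    - [[0,0,-2.5],[0,0,0]]
    - [[0,0,-3.1],[0,0,0]]
    - [[0,0,-3.4],[0,0,0]]
    - [[0,0,-3.47],[0,0,0]]
    - [[0,0,-3.47],[0,0,0]]

```text
time: 35.5
tool_pos: [462.4, -294.5, 35.8]
tcp_rot: [-180.0, 0.1, 163.0]
ft_force: [0.0, -0.8, 0.7]
finger_gap: 85.5
grip_force: 0.0
```

Emit:
send_rows:
  steps:
    - [[0,0,0],[0,0,0]]
    - [[0,0,0],[0,0,0]]
    - [[0,0,0],[0,0,0]]
    - [[0,0,0],[0,0,0]]
    - [[0,0,0],[0,0,0]]
    - [[0,0,0],[0,0,0]]
  fingers: 1

```text
time: 36.25
tool_pos: [462.2, -294.4, 35.6]
tcp_rot: [-180.0, 0.0, 163.0]
ft_force: [-0.8, 0.4, 5.4]
finger_gap: 33.1
grip_force: 49.6
```

Emit:
send_rows:
  steps:
    - [[0,0,0.2],[0,0,0]]
    - [[0,0,0.8],[0,0,0]]
    - [[0,0,1.6],[0,0,0]]
    - [[0,0,2.5],[0,0,0]]
    - [[0,0,3.4],[0,0,0]]
    - [[0,0,3.97],[0,0,0]]

```text
time: 37.0
tool_pos: [462.4, -294.6, 156.7]
tcp_rot: [-179.9, 0.1, 163.0]
ft_force: [0.2, -0.2, -1.9]
finger_gap: 33.0
grip_force: 49.8
```

Emit:
send_rows:
  steps:
    - [[0.2,0.72,0],[0,0,0]]
    - [[0.5,1.8,0],[0,0,0]]
    - [[0.9,3.24,0],[0,0,0]]
    - [[1.3,4.68,0],[0,0,0]]
    - [[1.7,6.12,0],[0,0,0]]
    - [[2.1,7.56,0],[0,0,0]]
    - [[2.4,8.64,0],[0,0,0]]
    - [[2.6,9.36,0],[0,0,0]]
    - [[2.7,9.72,0],[0,0,0]]
    - [[2.7,9.72,0],[0,0,0]]

```text
time: 38.25
tool_pos: [542.8, -2.3, 154.2]
tcp_rot: [-180.0, -0.0, 163.0]
ft_force: [-0.9, -0.4, -2.1]
finger_gap: 32.8
grip_force: 50.0
```

Emit:
send_rows:
  steps:
    - [[0,0,-0.8],[0,0,0]]
    - [[0,0,-1.6],[0,0,0]]
    - [[0,0,-2.4],[0,0,0]]
    - [[0,0,-3.0],[0,0,0]]
    - [[0,0,-3.4],[0,0,0]]
    - [[0,0,-3.55],[0,0,0]]
    - [[0,0,-3.62],[0,0,0]]
    - [[0,0,-3.65],[0,0,0]]
    - [[0,0,-3.67],[0,0,0]]
    - [[0,0,-3.67],[0,0,0]]

```text
time: 39.5
tool_pos: [543.3, -2.6, 44.6]
tcp_rot: [180.0, 0.1, 163.0]
ft_force: [0.4, -0.7, -0.6]
finger_gap: 33.0
grip_force: 50.0
```

Emit:
send_rows:
  steps:
    - [[0,0,-0.02],[0,0,0]]
    - [[0,0,-0.02],[0,0,0]]

```text
time: 39.75
tool_pos: [543.5, -2.6, 44.6]
tcp_rot: [180.0, 0.1, 163.0]
ft_force: [-3.5, 1.1, 6.2]
finger_gap: 33.1
grip_force: 50.4
```

Emit:
send_rows:
  steps:
    - [[0,0,0],[0,0,0]]
    - [[0,0,0],[0,0,0]]
    - [[0,0,0],[0,0,0]]
    - [[0,0,0],[0,0,0]]
    - [[0,0,0.6],[0,0,0]]
    - [[0,0,1.5],[0,0,0]]
    - [[0,0,2.5],[0,0,0]]
    - [[0,0,3.3],[0,0,0]]
    - [[0,0,3.69],[0,0,0]]
  fingers: 0

```text
time: 40.88
tool_pos: [544.1, -2.7, 157.2]
tcp_rot: [180.0, 0.2, 163.0]
ft_force: [-0.2, 0.2, -0.0]
finger_gap: 85.5
grip_force: 0.0
```

Emit:
send_rows:
  steps:
    - [[-0.1,-0.55,0],[0,0,-0.157]]
    - [[-0.25,-1.38,0],[0,0,-0.314]]
    - [[-0.42,-2.32,0],[0,0,-0.471]]
    - [[-0.6,-3.31,0],[0,0,-0.628]]
    - [[-0.78,-4.3,0],[0,0,-0.785]]
    - [[-0.95,-5.24,0],[0,0,-0.942]]
    - [[-1.1,-6.07,0],[0,0,-1.1]]
    - [[-1.22,-6.73,0],[0,0,-1.257]]
    - [[-1.3,-7.17,0],[0,0,-1.414]]
    - [[-1.34,-7.4,0],[0,0,-1.571]]

```text
time: 42.12
tool_pos: [502.2, -225.3, 154.1]
tcp_rot: [-180.0, -0.0, 72.6]
ft_force: [-0.1, -0.2, -0.3]
finger_gap: 85.4
grip_force: 0.0
```

Emit:
send_rows:
  steps:
    - [[0,0,-0.2],[0,0,0]]
    - [[0,0,-0.8],[0,0,0]]
    - [[0,0,-1.7],[0,0,0]]
    - [[0,0,-2.6],[0,0,0]]
    - [[0,0,-3.4],[0,0,0]]
    - [[0,0,-3.9],[0,0,0]]
    - [[0,0,-4.0],[0,0,0]]
    - [[0,0,-4.0],[0,0,0]]

```text
time: 43.12
tool_pos: [502.9, -224.6, 34.5]
tcp_rot: [180.0, 0.0, 73.0]
ft_force: [0.1, 0.3, 0.8]
finger_gap: 85.7
grip_force: 0.0
```

Emit:
send_rows:
  steps:
    - [[0,0,0],[0,0,0]]
    - [[0,0,0],[0,0,0]]
    - [[0,0,0],[0,0,0]]
    - [[0,0,0],[0,0,0]]
    - [[0,0,0],[0,0,0]]
    - [[0,0,0],[0,0,0]]
  fingers: 1

```text
time: 43.88
tool_pos: [503.1, -224.8, 34.8]
tcp_rot: [179.9, 0.0, 73.0]
ft_force: [-0.2, 0.4, 6.1]
finger_gap: 31.8
grip_force: 50.5
```

Emit:
send_rows:
  steps:
    - [[0,0,0.2],[0,0,0]]
    - [[0,0,0.8],[0,0,0]]
    - [[0,0,1.6],[0,0,0]]
    - [[0,0,2.5],[0,0,0]]
    - [[0,0,3.4],[0,0,0]]
    - [[0,0,4.0],[0,0,0]]

```text
time: 44.62
tool_pos: [503.2, -224.9, 156.6]
tcp_rot: [179.9, 0.0, 73.0]
ft_force: [0.4, -0.6, -2.6]
finger_gap: 31.4
grip_force: 49.9
```

Emit:
send_rows:
  steps:
    - [[0.25,0.6,0],[0,0,0]]
    - [[0.7,1.65,0],[0,0,0]]
    - [[1.2,2.84,0],[0,0,0]]
    - [[1.7,4.02,0],[0,0,0]]
    - [[2.2,5.2,0],[0,0,0]]
    - [[2.7,6.39,0],[0,0,0]]
    - [[3.1,7.33,0],[0,0,0]]
    - [[3.4,8.04,0],[0,0,0]]
    - [[3.55,8.4,0],[0,0,0]]
    - [[3.55,8.4,0],[0,0,0]]

```text
time: 45.88
tool_pos: [609.0, 27.8, 153.8]
tcp_rot: [-180.0, 0.0, 73.0]
ft_force: [-0.0, 0.0, -1.9]
finger_gap: 31.7
grip_force: 49.9
```

Emit:
send_rows:
  steps:
    - [[0,0,-0.8],[0,0,0]]
    - [[0,0,-1.6],[0,0,0]]
    - [[0,0,-2.4],[0,0,0]]
    - [[0,0,-3.0],[0,0,0]]
    - [[0,0,-3.4],[0,0,0]]
    - [[0,0,-3.55],[0,0,0]]
    - [[0,0,-3.62],[0,0,0]]
    - [[0,0,-3.65],[0,0,0]]
    - [[0,0,-3.68],[0,0,0]]
    - [[0,0,-3.68],[0,0,0]]

```text
time: 47.12
tool_pos: [609.4, 27.5, 44.1]
tcp_rot: [180.0, -0.0, 73.0]
ft_force: [0.3, -0.2, -3.3]
finger_gap: 31.4
grip_force: 49.9
```

Emit:
send_rows:
  steps:
    - [[0,0,-0.02],[0,0,0]]
    - [[0,0,-0.03],[0,0,0]]
    - [[0,0,-0.03],[0,0,0]]

```text
time: 47.5
tool_pos: [609.5, 27.5, 43.8]
tcp_rot: [180.0, -0.0, 73.0]
ft_force: [-3.6, 0.5, 5.5]
finger_gap: 31.6
grip_force: 50.9
```

Emit:
send_rows:
  steps:
    - [[0,0,0],[0,0,0]]
    - [[0,0,0],[0,0,0]]
    - [[0,0,0],[0,0,0]]
    - [[0,0,0],[0,0,0]]
    - [[0,0,0.6],[0,0,0]]
    - [[0,0,1.5],[0,0,0]]
    - [[0,0,2.5],[0,0,0]]
    - [[0,0,3.3],[0,0,0]]
    - [[0,0,3.71],[0,0,0]]
  fingers: 0

```text
time: 48.62
tool_pos: [610.4, 27.4, 157.4]
tcp_rot: [179.8, -0.1, 73.0]
ft_force: [-0.2, -0.2, 0.1]
finger_gap: 85.7
grip_force: 0.0
```

Emit:
send_rows:
  steps:
    - [[-0.3,-0.93,0],[0,0,0]]
    - [[-0.8,-2.49,0],[0,0,0]]
    - [[-1.3,-4.05,0],[0,0,0]]
    - [[-1.8,-5.6,0],[0,0,0]]
    - [[-2.3,-7.16,0],[0,0,0]]
    - [[-2.8,-8.71,0],[0,0,0]]
    - [[-3.3,-10.27,0],[0,0,0]]
    - [[-3.8,-11.83,0],[0,0,0]]
    - [[-4.15,-12.91,0],[0,0,0]]
    - [[-4.29,-13.35,0],[0,0,0]]

```text
time: 49.88
tool_pos: [479.4, -374.7, 154.1]
tcp_rot: [-180.0, -0.0, 72.9]
ft_force: [0.5, -0.9, 0.1]
finger_gap: 85.4
grip_force: 0.0
```

Emit:
send_rows:
  steps:
    - [[0,0,-0.2],[0,0,0]]
    - [[0,0,-0.8],[0,0,0]]
    - [[0,0,-1.7],[0,0,0]]
    - [[0,0,-2.6],[0,0,0]]
    - [[0,0,-3.4],[0,0,0]]
    - [[0,0,-3.9],[0,0,0]]
    - [[0,0,-3.97],[0,0,0]]
    - [[0,0,-3.97],[0,0,0]]

```text
time: 50.88
tool_pos: [480.9, -373.0, 35.6]
tcp_rot: [180.0, 0.0, 73.0]
ft_force: [-0.4, 0.6, -0.1]
finger_gap: 85.4
grip_force: 0.0
```

Emit:
send_rows:
  steps:
    - [[0,0,0],[0,0,0]]
    - [[0,0,0],[0,0,0]]
    - [[0,0,0],[0,0,0]]
    - [[0,0,0],[0,0,0]]
    - [[0,0,0],[0,0,0]]
    - [[0,0,0],[0,0,0]]
  fingers: 1

```text
time: 51.62
tool_pos: [480.9, -373.5, 35.9]
tcp_rot: [179.9, 0.0, 73.0]
ft_force: [0.0, -0.3, 5.2]
finger_gap: 37.5
grip_force: 50.9
```

Emit:
send_rows:
  steps:
    - [[0,0,0.2],[0,0,0]]
    - [[0,0,0.8],[0,0,0]]
    - [[0,0,1.6],[0,0,0]]
    - [[0,0,2.5],[0,0,0]]
    - [[0,0,3.4],[0,0,0]]
    - [[0,0,3.97],[0,0,0]]

```text
time: 52.38
tool_pos: [481.0, -373.6, 156.8]
tcp_rot: [179.9, 0.1, 73.0]
ft_force: [0.2, 0.4, -2.3]
finger_gap: 37.2
grip_force: 50.3
```

Emit:
send_rows:
  steps:
    - [[0.25,0.76,0],[0,0,0]]
    - [[0.65,1.98,0],[0,0,0]]
    - [[1.1,3.35,0],[0,0,0]]
    - [[1.6,4.87,0],[0,0,0]]
    - [[2.1,6.39,0],[0,0,0]]
    - [[2.6,7.92,0],[0,0,0]]
    - [[3.0,9.13,0],[0,0,0]]
    - [[3.25,9.9,0],[0,0,0]]
    - [[3.35,10.2,0],[0,0,0]]
    - [[3.35,10.2,0],[0,0,0]]

```text
time: 53.62
tool_pos: [580.4, -66.4, 153.5]
tcp_rot: [-179.9, 0.0, 73.1]
ft_force: [0.3, 0.0, -2.3]
finger_gap: 37.5
grip_force: 50.3
```

Emit:
send_rows:
  steps:
    - [[0,0,-0.8],[0,0,0]]
    - [[0,0,-1.6],[0,0,0]]
    - [[0,0,-2.4],[0,0,0]]
    - [[0,0,-3.0],[0,0,0]]
    - [[0,0,-3.4],[0,0,0]]
    - [[0,0,-3.55],[0,0,0]]
    - [[0,0,-3.62],[0,0,0]]
    - [[0,0,-3.65],[0,0,0]]
    - [[0,0,-3.68],[0,0,0]]
    - [[0,0,-3.68],[0,0,0]]

```text
time: 54.88
tool_pos: [581.6, -67.2, 44.9]
tcp_rot: [179.9, -0.0, 73.0]
ft_force: [-2.6, 0.2, 4.3]
finger_gap: 37.8
grip_force: 50.8
```

Contact. I'm releasing it, lifting and retreating to the right of the board.

Emit:
send_rows:
  steps:
    - [[0,0,0],[0,0,0]]
    - [[0,0,0],[0,0,0]]
    - [[0,0,0],[0,0,0]]
    - [[0,0,0],[0,0,0]]
    - [[0,0,0.6],[0,0,0]]
    - [[0,0,1.5],[0,0,0]]
    - [[0,0,2.5],[0,0,0]]
    - [[0,0,3.3],[0,0,0]]
    - [[0,0,4.0],[0,0,0]]
  fingers: 0

```text
time: 56.0
tool_pos: [581.6, -67.2, 166.7]
tcp_rot: [179.9, -0.0, 73.0]
ft_force: [0.7, -0.4, 0.1]
finger_gap: 85.2
grip_force: 0.0
```

Emit:
send_rows:
  steps:
    - [[-0.5,-1.0,0],[0,0,0]]
    - [[-1.0,-2.4,0],[0,0,0]]
    - [[-1.5,-3.8,0],[0,0,0]]
    - [[-2.0,-5.2,0],[0,0,0]]
    - [[-2.5,-6.6,0],[0,0,0]]
    - [[-3.0,-8.0,0],[0,0,0]]
    - [[-3.3,-9.0,0],[0,0,0]]
    - [[-3.5,-9.6,0],[0,0,0]]
    - [[-3.5,-9.6,0],[0,0,0]]

```text
time: 57.12
tool_pos: [475.8, -355.9, 164.5]
tcp_rot: [180.0, 0.0, 72.9]
ft_force: [0.2, 0.1, -0.9]
finger_gap: 85.5
grip_force: 0.0
```

```bash
python3 - <<'E'
from h import *
o=[]
for n,(x,y,w,h) in dict(scene=(195,165,120,95),top=(225,140,110,95)).items():
    im=snapshot(n)['img'][:,:,::-1];ref=cv2.imread(f'pics/{n}0.png')
    o.append(np.hstack([cv2.resize(q[y:y+h,x:x+w],(380,300),interpolation=2) for q in(ref,im)]))
cv2.imwrite('pics/end.png',np.vstack(o))
E
```

```text
(no output)
```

View pics/end.png

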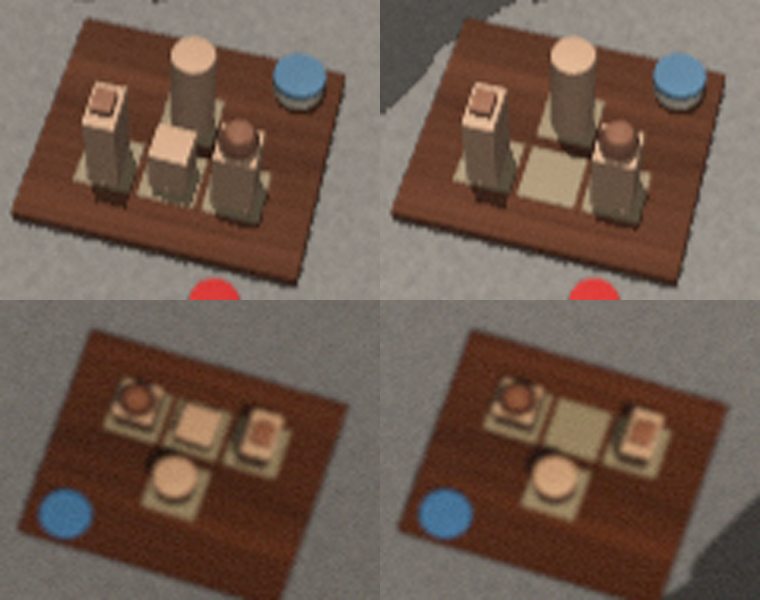

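The before and after pictures agree: the knob seal, the oblong seal, the round seal and the paste box sit at the same pixels, within about 1 px. I'm handing in.

```bash
python3 -c "
from bench import order;print(order.hand_in())"
```

```text
the job is handed in; nothing more can be done
None
```

The job is handed in at about 57 s of the 136 s allowed: the short seal stands centred in the vise gap, all three tall seals are back upright on their starting spots to within about 1 px in the pictures, and I touched none of the bystanders.

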